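# Find the loose clamp bolt and hold its cap open

### The job

One of the three clamp bolts of the electrolysis-cell press has worked loose: with all caps shut, tap the blue caps firmly from above, one after another, until one sinks with its bolt and stays down. Then lift that cap by its white tab, leaving it sunk and the caps of the tight bolts shut, and finish while holding it well open (past 45 degrees) in the gripper, so that a colleague can get at the bolt; do not disturb the things around.

Things in the scene. Friction and masses are not known exactly. Their poses are not given: they have to be found in the camera images.
- press: Press fixed to the bench: base 140 x 310 x 12 mm, black and white plates, aluminium top bar 90 (x) x 270 (y) mm, its top 68 mm up. Origin: underside, centre of the bar; x to its back (away from the robot), y left along the bolts, z up. Three clamp bolts 90 mm apart, 20 mm in front of the bar's centre line, each under a blue hinged cap. Exactly one is loose; they look alike.
- top_left (a point): Centre of the flat top of the left blue cap (left is the press's +y end). The cap is 46 mm (x) by 40 mm (y) and 16 mm high; its top is 97 mm above the bench while the bolt is up and the cap shut. Press here to tap the bolt. Axes as the press while the cap is shut.
- tab_left (a point): Grip point of the left cap's white tab, mid thickness, 46 mm in front of the bolt axis, 88 mm above the bench at first; moves with the cap. Tab 24 mm wide (y), 10 mm thick; it overhangs the bar: its end is 13 mm ahead of this point, bar face 21 mm and cap front 23 mm behind it, under it only the base plate (12 mm high). Pinch it across its width from above; it can pivot in the pinch.
- hinge_left (a point): Middle of the left cap's hinge pin, at the back of the cap, 26 mm behind the bolt's axis, 82 mm above the bench at first; the pin runs along the press's y. The tab point lies 72 mm in front of it and 6 mm higher while the cap is shut. It sinks with the bolt.
- cap_left (a joint): Angle of the left cap, rad: 0 shut, grows as the tab is raised up and back, 1.5 at most. A spring shuts it when it is let go; about 2 N at the tab holds it open.
- bolt_left (a joint): How far the left bolt, with its cap, has sunk, m: 0 is up. A tight bolt gives about 1 mm when its cap is pressed. The loose one sinks 8 mm to its stop under more than about 8 N (10 to 15 N is right) and stays down by friction; an upward pull of more than 7 N draws it up again.
- top_middle (a point): Centre of the flat top of the middle blue cap (left is the press's +y end). The cap is 46 mm (x) by 40 mm (y) and 16 mm high; its top is 97 mm above the bench while the bolt is up and the cap shut. Press here to tap the bolt. Axes as the press while the cap is shut.
- tab_middle (a point): Grip point of the middle cap's white tab, mid thickness, 46 mm in front of the bolt axis, 88 mm above the bench at first; moves with the cap. Tab 24 mm wide (y), 10 mm thick; it overhangs the bar: its end is 13 mm ahead of this point, bar face 21 mm and cap front 23 mm behind it, under it only the base plate (12 mm high). Pinch it across its width from above; it can pivot in the pinch.
- hinge_middle (a point): Middle of the middle cap's hinge pin, at the back of the cap, 26 mm behind the bolt's axis, 82 mm above the bench at first; the pin runs along the press's y. The tab point lies 72 mm in front of it and 6 mm higher while the cap is shut. It sinks with the bolt.
- cap_middle (a joint): Angle of the middle cap, rad: 0 shut, grows as the tab is raised up and back, 1.5 at most. A spring shuts it when it is let go; about 2 N at the tab holds it open.
- bolt_middle (a joint): How far the middle bolt, with its cap, has sunk, m: 0 is up. A tight bolt gives about 1 mm when its cap is pressed. The loose one sinks 8 mm to its stop under more than about 8 N (10 to 15 N is right) and stays down by friction; an upward pull of more than 7 N draws it up again.
- top_right (a point): Centre of the flat top of the right blue cap (left is the press's +y end). The cap is 46 mm (x) by 40 mm (y) and 16 mm high; its top is 97 mm above the bench while the bolt is up and the cap shut. Press here to tap the bolt. Axes as the press while the cap is shut.
- tab_right (a point): Grip point of the right cap's white tab, mid thickness, 46 mm in front of the bolt axis, 88 mm above the bench at first; moves with the cap. Tab 24 mm wide (y), 10 mm thick; it overhangs the bar: its end is 13 mm ahead of this point, bar face 21 mm and cap front 23 mm behind it, under it only the base plate (12 mm high). Pinch it across its width from above; it can pivot in the pinch.
- hinge_right (a point): Middle of the right cap's hinge pin, at the back of the cap, 26 mm behind the bolt's axis, 82 mm above the bench at first; the pin runs along the press's y. The tab point lies 72 mm in front of it and 6 mm higher while the cap is shut. It sinks with the bolt.
- cap_right (a joint): Angle of the right cap, rad: 0 shut, grows as the tab is raised up and back, 1.5 at most. A spring shuts it when it is let go; about 2 N at the tab holds it open.
- bolt_right (a joint): How far the right bolt, with its cap, has sunk, m: 0 is up. A tight bolt gives about 1 mm when its cap is pressed. The loose one sinks 8 mm to its stop under more than about 8 N (10 to 15 N is right) and stays down by friction; an upward pull of more than 7 N draws it up again.
- spanner: Spanner, 150 mm, lying between the press and the robot. Origin: its underside. A bystander: leave it where it is.
- bottle_blue: Small white reagent bottle, 50 mm wide, 100 mm high, blue cap, to one side of the press. Origin: underside centre. A bystander: leave it where it is.
- bottle_black: Small white reagent bottle, 50 mm wide, 100 mm high, black cap, to one side of the press. Origin: underside centre. A bystander: leave it where it is.
- beaker: Glass beaker, 70 mm wide, 85 mm high, behind the press. Origin: underside centre. A bystander: leave it where it is.
- kit_box: Flat cardboard box, 100 x 160 x 30 mm, behind the press. Origin: underside centre. A bystander: leave it where it is.
- scoop: White plastic spoon, 160 mm, lying between the spanner and the robot. Origin: its underside. A bystander: leave it where it is.

How it is judged:
By the outcome, as a careful person would: the job done as asked, in the order asked, and still so for the second after the job is handed in, while the arm keeps its last pose, push and grip.
It also fails if it takes over 51 s, if anything falls off the work surface, if the arm or the gripper's body presses on something with over 40 N, if the wrist force passes 120 N, or if a joint passes its speed limit or range.

### The arm

A 6-joint arm with a two-finger parallel gripper is mounted at the origin on the work surface. World frame = base frame: x ahead of the robot, y to its left, z up, the work surface at z = 0. Lengths are in m, angles in rad, forces in N, time in s.
With the tool pointing down it reaches from about 0.225 to 0.875 m from the base axis. Payload 3.4 kg.
Tool frame: the origin (TCP) lies on the centre line of the jaws, within the pads' length; the fingertips stand 11 mm ahead of it and the grasp point (between the pads) lies 8 mm behind it (env.tip_reach is the distance from the TCP to the fingertips, in m); z points along the fingers, y is the line along which they close (so a half turn about z gives the same grasp; the last joint's range is limited). The gripper opens to 85 mm and grips with 20 to 120 N. Pads are 22 mm wide; open, the fingers measure 114 mm over their backs; the gripper's body (76 mm by 85 mm) begins 54 mm behind the grasp point. The pads swing forward as they close: fully open they stand 13 mm farther back than shut.
Start: joints at [-1.344, 0.276, 1.505, -0, 1.361, -0.121], TCP at [0.196, -0.541, 0.242] pointing down, gripper open.
Joint ranges: [-2.89, 2.89], [-0.75, 2.08], [0.22, 2.7], [-1.18, 4.32], [0.11, 2.71], [-2.7, 2.7]. Speed limits (rad/s): [2.57, 2.57, 3.14, 3.14, 3.14, 3.14].

### API

Orientations are given as a unit quaternion [x, y, z, w].
In Python, from station import env gives the robot as it stands.
- The arm moves only by the tool send_rows, never from a script. Its argument "commands" is a list of rows, each a list of 3 entries, a list of its own where there are three numbers: the closure in counts, from 0 (fully open) to 255 (shut), then the shift along the tool's x, y, z in m, then the turn, a rotation vector about the tool's x, y, z in degrees. A call has 1 to 20 rows; each row shifts and turns the commanded pose from where the row before left it, along the tool's axes as they then stand; what a row does not reach is not made up. A row lasts 1/10 s, in which the tool goes at most 50 mm and 8.59 degrees, less where a joint would pass 70% of its speed; a pose out of reach is approached as far as the arm can. A call with a gripper value outside its range is refused whole. The fingers move at their own pace and stop on an object; "force" is the grip in N (left out, the last holds). Time passes only in rows, so rows that do not move let the fingers close. It gives the time, the measured TCP pose, the force, the opening and the grip force at its end, in the units of the state.
- env.observe(): the state, without advancing time (a new reading comes with each control period).
- env.snapshot(name): name is "scene" or "top" or "wrist"; returns a dict with "frame" (400x640x3 uint8, red, green, blue), "vertical_fov" (degrees; the focal length in pixels is half the picture's height over the tangent of half this angle, whatever the lens; pixels are square), "cx", "cy" (the principal point, pixels), "position" and "attitude" of the camera in the world. Camera axes: x right, y down, z forward; pixel columns grow to the right and rows downward; lengths in m; the calibration is good to about 2 mm. A picture is of the moment at which its call begins. There is no depth.
- env.finish_job(): hands the job in; it is judged then, once.
The state is a dict: "t": time; "joint_positions": joint angles; "qd": joint speeds; "joint_torque": joint torques, N m; "ee_pos": TCP position; "orientation": TCP orientation; "wrist_force": force on the tool from outside, world axes, zero at the start; "moment": the same for the moment, N m; "grip_width": finger opening in m; "grip_force": force on a finger pad.
Only numpy, scipy, OpenCV 4.12 (cv2) and the standard library are available. Lean on these libraries where they do the work, as an engineer would, in place of code of your own. Each camera call takes 0.05 s, during which the arm holds its last target. There are 200 camera calls.

## Working session

There is one attempt and no reset: what is moved stays moved. The work goes in short steps, Python scripts to look and compute and a tool call to move; the robot and the scene stay as the last step left them, time stands still between calls to the robot, and variables do not carry over. Pictures are saved under pics/ and viewed, at most 10 in all, crops included, and the job is handed in when it is done.

Besides the shell and the picture viewer there is one more tool, called after "Request:" as name([rows], argument=value, ...), one row to a line, values as JSON. send_rows: Moves the arm, as the interface text tells. Its arguments: {"type":"object","properties":{"commands":{"type":"array"},"force":{"type":"number"}},"required":["commands"]}

```bash
ls; mkdir -p pics; cat > h.py <<'E'
import numpy as np, cv2
from scipy.spatial.transform import Rotation as R
from station import env
def att(s):
    a=np.array(s["attitude"],float)
    return a if a.shape==(3,3) else R.from_quat(a.ravel()).as_matrix()
def ray(s,u,v):
    f=s["frame"].shape[0]/2/np.tan(np.radians(s["vertical_fov"])/2)
    d=att(s)@np.array([(u-s["cx"])/f,(v-s["cy"])/f,1]); return np.array(s["position"]),d
def onz(s,u,v,z):
    p,d=ray(s,u,v); return p+d*(z-p[2])/d[2]
def blobs(s,lo,hi,amin=30):
    m=cv2.inRange(cv2.cvtColor(s["frame"],cv2.COLOR_RGB2HSV),lo,hi)
    n,l,st,c=cv2.connectedComponentsWithStats(m)
    return [(c[i],st[i]) for i in range(1,n) if st[i][4]>=amin]
def save(s,n): cv2.imwrite("pics/"+n,cv2.cvtColor(s["frame"],cv2.COLOR_RGB2BGR))
E
python3 - <<'E'
from h import *
o=env.observe();print(o)
for n in("top","scene"):
    s=env.snapshot(n);save(s,n+"0.png");print(n,s["position"],s["attitude"],s["vertical_fov"],s["cx"],s["cy"])
    for c,st in blobs(s,(95,90,40),(130,255,255)):
        print(c.round(1),st,onz(s,*c,.097).round(4))
E
```

```text
pics
{'t': 0.0, 'joint_positions': array([-1.34400571e+00,  2.76607491e-01,  1.50615818e+00,  3.65283733e-05,
        1.36071598e+00, -1.21005153e-01]), 'qd': array([-0.00050598, -0.00151106,  0.00158608, -0.00023191, -0.00030698,
       -0.0013972 ]), 'joint_torque': array([-5.62869027e-04, -4.16766143e+01, -2.45806217e+01, -1.45249705e-04,
        1.09855982e-02, -5.89239718e-06]), 'ee_pos': array([ 0.19586061, -0.54005685,  0.2414226 ]), 'orientation': array([ 9.84918050e-01,  1.73018905e-01, -3.20996621e-05, -9.44119876e-04]), 'wrist_force': array([ 0.5368407 ,  0.22711947, -0.44592806]), 'moment': array([ 0.04337198, -0.043987  , -0.00088645]), 'grip_force': 0.0, 'grip_width': 0.085481141350088}
top [0.47219298 0.03871659 1.05631104] [-0.7053054   0.70645386 -0.03410263  0.0480026 ] 54.17064262165508 318.9416138115783 194.54389786691632
[536.3  45.7] [ 478   14  108   64 3830] [ 0.9655 -0.4981  0.097 ]
[214.6  21.6] [212  18   7   9  39] [1.0411 0.3308 0.097 ]
[246.2  21.2] [243  18   7   7  38] [1.0412 0.2476 0.097 ]
[ 54.3 130.9] [ 46 123  20  17 233] [0.7496 0.7332 0.097 ]
[2
[... 168 characters left out ...]
  0.097 ]
[403.  210.8] [394 201  19  21 299] [ 0.5435 -0.1482  0.097 ]
scene [ 1.03351271 -0.37641809  0.85823868] [ 0.86256256  0.37733007 -0.13832275 -0.30736733] 55.485619141106376 314.984360966611 195.1656475566158
[339.7  13.7] [335   0  10  29 233] [-0.094   0.7969  0.097 ]
[506.9  90.8] [499  85  16  13 149] [0.6742 0.8143 0.097 ]
[363.4 188.2] [360 184   8   9  61] [0.6391 0.1523 0.097 ]
[312.1 201.5] [302 193  22  19 249] [0.5803 0.0236 0.097 ]
[281.4 216.4] [271 207  22  21 274] [ 0.5633 -0.064   0.097 ]
[248.8 232.2] [238 222  23  22 294] [ 0.5466 -0.1512  0.097 ]
[538.3 233.6] [535 230   8   9  54] [1.0191 0.3523 0.097 ]
[520.7 254.3] [517 250   9  10  59] [1.0192 0.2692 0.097 ]
```

View pics/top0.png

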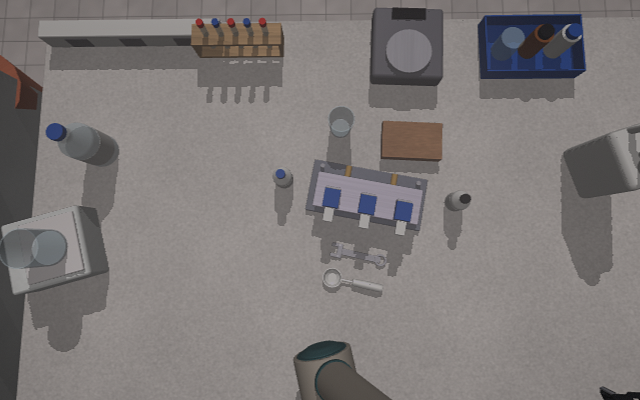

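```bash
python3 - <<'E'
from h import *
def tri(a,b,pa,pb):
    A=[];y=[]
    for s,p in((a,pa),(b,pb)):
        o,d=ray(s,*p);d/=np.linalg.norm(d);M=np.eye(3)-np.outer(d,d);A.append(M);y.append(M@o)
    return np.linalg.lstsq(np.vstack(A),np.hstack(y),rcond=None)[0]
a=env.snapshot("top");b=env.snapshot("scene")
P=[tri(a,b,p,q) for p,q in[((331.1,197.4),(312.1,201.5)),((366.9,204.1),(281.4,216.4)),((403.,210.8),(248.8,232.2))]]
print(np.round(P,4))
d=P[0]-P[2];print("yaw",np.degrees(np.arctan2(-d[0],d[1])))
# full res crop of both around press
c=np.hstack([cv2.resize(a["frame"][130:280,260:470],None,fx=1.9,fy=1.9,interpolation=2),cv2.resize(b["frame"][150:300,180:390],None,fx=1.9,fy=1.9,interpolation=2)])
cv2.imwrite("pics/crop0.png",c[...,::-1]);print(c.shape)
E
```

```text
[[ 0.5773  0.027   0.0912]
 [ 0.5604 -0.0613  0.0916]
 [ 0.5437 -0.1495  0.0922]]
yaw -10.779728218203054
(285, 798, 3)
```

View pics/crop0.png

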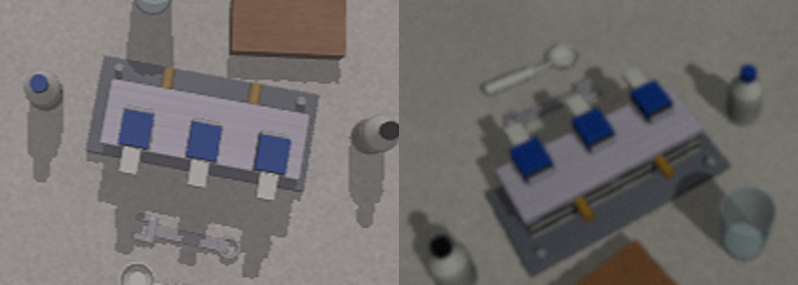

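Request:
send_rows([
  [255, [0, 0, 0], [0, 0, 7.7]],
  [255, [0, 0, 0], [0, 0, 7.7]],
  [255, [0, 0, 0], [0, 0, 7.7]],
  [255, [0, 0, 0], [0, 0, 7.7]],
  [255, [0.0223, -0.0374, 0], [0, 0, 0]],
  [255, [0.0223, -0.0374, 0], [0, 0, 0]],
  [255, [0.0223, -0.0374, 0], [0, 0, 0]],
  [255, [0.0223, -0.0374, 0], [0, 0, 0]],
  [255, [0.0223, -0.0374, 0], [0, 0, 0]],
  [255, [0.0223, -0.0374, 0], [0, 0, 0]],
  [255, [0.0223, -0.0374, 0], [0, 0, 0]],
  [255, [0.0223, -0.0374, 0], [0, 0, 0]],
  [255, [0.0223, -0.0374, 0.01], [0, 0, 0]],
  [255, [0.0223, -0.0374, 0.02], [0, 0, 0]],
  [255, [0.0223, -0.0374, 0.02], [0, 0, 0]],
  [255, [0.0223, -0.0374, 0.02], [0, 0, 0]],
  [255, [0, 0, 0], [0, 0, 0]],
  [255, [0, 0, 0], [0, 0, 0]],
], force=20)

```text
t: 2.0
ee_pos: [0.5433, -0.1494, 0.1714]
orientation: [0.996, -0.093, -0.001, 0.0]
wrist_force: [-0.3, -0.2, -0.2]
grip_width: -0.0
grip_force: 0.0
```

```bash
cat >> h.py <<'E'
def to(tgt,yaw=-10.8):
    o=env.observe();r=R.from_quat(o["orientation"]);z=r.as_matrix()
    want=R.from_matrix(np.column_stack([[np.cos(np.radians(yaw)),np.sin(np.radians(yaw)),0],[np.sin(np.radians(yaw)),-np.cos(np.radians(yaw)),0],[0,0,-1]]))
    print("t",o["t"],"pos",o["ee_pos"].round(4),"F",np.round(o["wrist_force"],2),"w",round(o["grip_width"],4),"gf",o["grip_force"])
    print("tool shift",(z.T@(np.array(tgt)-o["ee_pos"])).round(4),"turn",np.degrees((r.inv()*want).as_rotvec()).round(2))
E
python3 - <<'E'
from h import *
to([.5435,-.149,.113])
s=env.snapshot("wrist");save(s,"w1.png")
for c,st in blobs(s,(100,90,40),(130,255,255),200): print(c.round(1),st,onz(s,*c,.097).round(4))
E
```

```text
t 2.0 pos [ 0.5433 -0.1494  0.1714] F [-0.27 -0.24 -0.16] w -0.0 gf 0.0
tool shift [ 0.0002 -0.0005  0.0584] turn [0.01 0.12 0.07]
[ 86.  211.9] [  46  181   79   62 3918] [0.579  0.0213 0.097 ]
[202.5 212.4] [ 170  181   64   62 3442] [ 0.5625 -0.064   0.097 ]
[319.1 212.9] [ 293  181   53   63 3060] [ 0.5461 -0.1494  0.097 ]
```

View pics/w1.png

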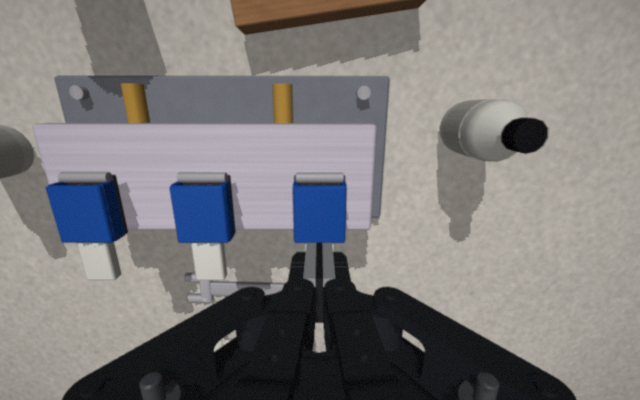

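Request:
send_rows([
  [255, [0, 0, 0.03], [0, 0, 0]],
  [255, [0, 0, 0.024], [0, 0, 0]],
  [255, [0, 0, 0.004], [0, 0, 0]],
  [255, [0, 0, 0.002], [0, 0, 0]],
  [255, [0, 0, 0.002], [0, 0, 0]],
  [255, [0, 0, 0.001], [0, 0, 0]],
  [255, [0, 0, 0], [0, 0, 0]],
])

```text
t: 2.75
ee_pos: [0.5439, -0.1507, 0.1102]
orientation: [0.995, -0.095, 0.001, 0.0]
wrist_force: [-0.3, 0.2, -0.4]
grip_width: -0.0002
grip_force: 0.0
```

Request:
send_rows([
  [255, [0, 0, 0.001], [0, 0, 0]],
  [255, [0, 0, 0.001], [0, 0, 0]],
  [255, [0, 0, 0.001], [0, 0, 0]],
  [255, [0, 0, 0], [0, 0, 0]],
])

```text
t: 3.15
ee_pos: [0.5437, -0.1504, 0.1071]
orientation: [0.996, -0.095, 0.0, 0.0]
wrist_force: [-1.4, -0.0, 4.4]
grip_width: -0.0004
grip_force: 2.2
```

Request:
send_rows([
  [255, [0, 0, 0.001], [0, 0, 0]],
  [255, [0, 0, 0], [0, 0, 0]],
])

```text
t: 3.35
ee_pos: [0.5437, -0.1504, 0.1061]
orientation: [0.996, -0.095, 0.001, 0.0]
wrist_force: [-1.4, 0.6, 5.2]
grip_width: 0.0002
grip_force: 2.6
```

Request:
send_rows([
  [255, [0, 0, 0.001], [0, 0, 0]],
  [255, [0, 0, 0], [0, 0, 0]],
])

```text
t: 3.55
ee_pos: [0.5437, -0.1504, 0.1052]
orientation: [0.996, -0.095, 0.001, 0.0]
wrist_force: [-1.2, 0.8, 5.6]
grip_width: 0.0
grip_force: 2.6
```

Request:
send_rows([
  [255, [0, 0, 0.001], [0, 0, 0]],
  [255, [0, 0, 0.001], [0, 0, 0]],
  [255, [0, 0, 0], [0, 0, 0]],
])

```text
t: 3.85
ee_pos: [0.5437, -0.1504, 0.1032]
orientation: [0.996, -0.095, 0.001, 0.0]
wrist_force: [-1.1, -0.4, 4.6]
grip_width: 0.0001
grip_force: 2.6
```

Request:
send_rows([
  [255, [0, 0, 0.001], [0, 0, 0]],
  [255, [0, 0, 0.001], [0, 0, 0]],
  [255, [0, 0, 0], [0, 0, 0]],
])

```text
t: 4.15
ee_pos: [0.5437, -0.1504, 0.1011]
orientation: [0.996, -0.095, 0.0, 0.0]
wrist_force: [-2.4, -0.2, 5.6]
grip_width: 0.0001
grip_force: 2.6
```

Request:
send_rows([
  [255, [0, 0, 0.001], [0, 0, 0]],
  [255, [0, 0, 0.001], [0, 0, 0]],
  [255, [0, 0, 0], [0, 0, 0]],
])

```text
t: 4.45
ee_pos: [0.5437, -0.1504, 0.0998]
orientation: [0.996, -0.095, 0.001, 0.0]
wrist_force: [-2.0, 0.3, 9.0]
grip_width: -0.0002
grip_force: 4.5
```

Request:
send_rows([
  [255, [0, 0, 0.001], [0, 0, 0]],
  [255, [0, 0, 0], [0, 0, 0]],
])

```text
t: 4.65
ee_pos: [0.5438, -0.1504, 0.0996]
orientation: [0.996, -0.095, 0.001, 0.0]
wrist_force: [-3.8, 2.0, 13.8]
grip_width: -0.0
grip_force: 7.0
```

Request:
send_rows([
  [255, [0, 0, -0.01], [0, 0, 0]],
  [255, [0, 0, -0.03], [0, 0, 0]],
  [255, [0, 0, -0.032], [0, 0, 0]],
  [255, [0, 0, 0], [0, 0, 0]],
  [255, [0, 0, 0], [0, 0, 0]],
])

```text
t: 5.15
ee_pos: [0.5438, -0.1504, 0.17]
orientation: [0.996, -0.095, 0.001, 0.0]
wrist_force: [-0.2, 1.0, 0.2]
grip_width: -0.0001
grip_force: 0.0
```

```bash
python3 - <<'E'
from h import *
to([.5435,-.149,.1714])
s=env.snapshot("wrist");save(s,"w2.png")
for c,st in blobs(s,(100,90,40),(130,255,255),200): print(c.round(1),st,onz(s,*c,.097).round(4))
E
```

```text
t 5.15 pos [ 0.5438 -0.1504  0.17  ] F [-0.22  0.99  0.16] w -0.0001 gf 0.0
tool shift [-0.0005 -0.0013 -0.0014] turn [ 0.02 -0.1  -0.07]
[317.6 210.9] [ 292  181   52   59 2871] [ 0.5491 -0.1496  0.097 ]
[ 83.9 214.4] [  44  183   79   63 3925] [0.5788 0.0212 0.097 ]
[200.7 214.6] [ 168  183   65   62 3451] [ 0.5625 -0.0639  0.097 ]
```

View pics/w2.png

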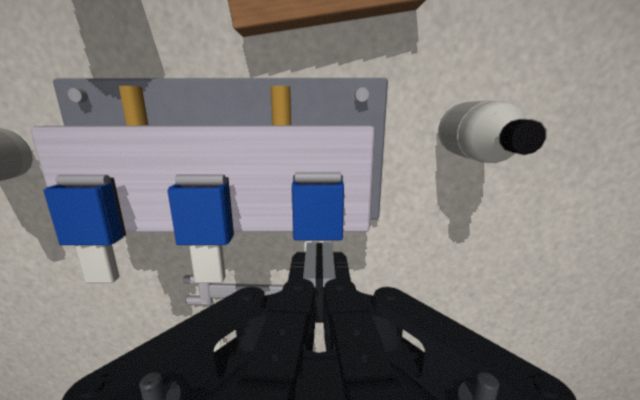

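```bash
python3 - <<'E'
from h import *
s=env.snapshot("wrist")
hsv=cv2.cvtColor(s["frame"],cv2.COLOR_RGB2HSV)
m=cv2.inRange(hsv,(0,0,195),(180,40,255));m[:,:150]=0;m[:235]=0;m[:,240:]=0;m[300:]=0
n,l,st,c=cv2.connectedComponentsWithStats(m)
i=1+np.argmax(st[1:,4]);print(st[i],c[i])
x0,y0,w,h,_=st[i]
row=hsv[:,209]; print(row[240:290:1,2])
ex=np.array([.9823,-.1874,0])
for v in(y0+h,): 
    p=onz(s,x0+w/2,v,.083); q=onz(s,x0+w/2,v,.093);print("front edge at z83/93",p,q)
    print("bolt middle",p+ex*.059,q+ex*.059)
# cap top back/front edge of middle cap
b=[b for b in blobs(s,(100,90,40),(130,255,255),200)]
for c,t in b: print(c, onz(s,c[0],t[1],.097), onz(s,c[0],t[1]+t[3],.097))
E
```

```text
[191 246  27  34 664] [203.59939759 260.71686747]
[142 143 143 127 119 130 141 156 184 201 200 200 201 200 200 200 199 200
 198 198 199 196 198 198 196 196 197 195 195 195 197 194 196 195 195 194
 194 193 194 192 191 168 123 101 119 139 144 143 142 140]
front edge at z83/93 [ 0.50032623 -0.04209758  0.083     ] [ 0.50582813 -0.04771807  0.093     ]
bolt middle [ 0.55828193 -0.05315418  0.083     ] [ 0.56378383 -0.05877467  0.093     ]
[317.74505794 210.44410361] [ 0.57214013 -0.15401674  0.097     ] [ 0.52550152 -0.14507606  0.097     ]
[ 82.71902488 213.53732093] [0.60128897 0.01096934 0.097     ] [0.55490015 0.03218565 0.097     ]
[200.17124857 213.55441008] [ 0.58563917 -0.07131536  0.097     ] [ 0.53814474 -0.05605195  0.097     ]
```

Request:
send_rows([
  [100, [-0.022, 0, 0], [0, 0, 0]],
  [100, [-0.023, 0, 0], [0, 0, 0]],
  [100, [0, 0, 0.02], [0, 0, 0]],
  [100, [0, 0, 0.02], [0, 0, 0]],
  [100, [0, 0, 0], [0, 0, 0]],
  [100, [0, 0, 0], [0, 0, 0]],
])

```text
t: 5.85
ee_pos: [0.4986, -0.1416, 0.1284]
orientation: [0.996, -0.095, -0.001, -0.0]
wrist_force: [0.3, 0.6, -0.4]
grip_width: 0.0518
grip_force: 0.0
```

```bash
python3 - <<'E'
from h import *
to([.4998,-.142,.075])
s=env.snapshot("wrist");save(s,"w3.png")
E
```

```text
t 5.85 pos [ 0.4986 -0.1416  0.1284] F [ 0.25  0.56 -0.43] w 0.0518 gf 0.0
tool shift [0.0014 0.0002 0.0534] turn [-0.03  0.15 -0.07]
```

View pics/w3.png

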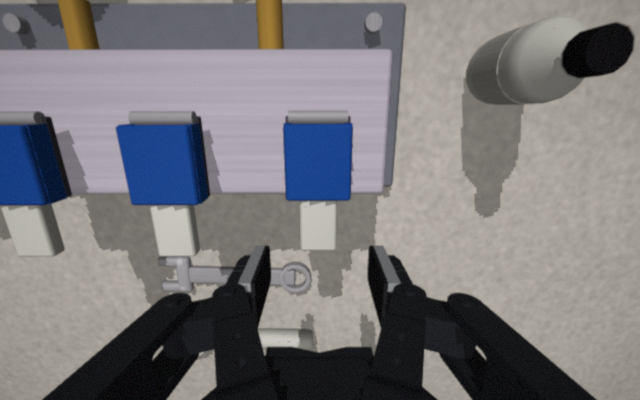

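Request:
send_rows([
  [100, [0.001, 0, 0.02], [0, 0, 0]],
  [100, [0, 0, 0.02], [0, 0, 0]],
  [100, [0, 0, 0.013], [0, 0, 0]],
  [100, [0, 0, 0], [0, 0, 0]],
  [100, [0, 0, 0], [0, 0, 0]],
], force=20)

```text
t: 6.4
ee_pos: [0.5009, -0.1423, 0.077]
orientation: [0.996, -0.095, 0.001, 0.0]
wrist_force: [-0.3, 0.7, -0.2]
grip_width: 0.0521
grip_force: 0.0
```

Request:
send_rows([
  [150, [0, 0, 0], [0, 0, 0]],
  [255, [0, 0, 0], [0, 0, 0]],
  [255, [0, 0, 0], [0, 0, 0]],
  [255, [0, 0, 0], [0, 0, 0]],
  [255, [0, 0, 0], [0, 0, 0]],
  [255, [0, 0, 0], [0, 0, 0]],
], force=20)

```text
t: 7.0
ee_pos: [0.5009, -0.1418, 0.0769]
orientation: [0.995, -0.095, 0.001, -0.0]
wrist_force: [1.5, 4.4, 6.1]
grip_width: 0.0236
grip_force: 24.1
```

```bash
python3 - <<'E'
from h import *
to([.4998,-.142,.075])
s=env.snapshot("wrist");save(s,"w4.png")
E
```

```text
t 7.0 pos [ 0.5009 -0.1418  0.0769] F [1.53 4.36 6.14] w 0.0236 gf 24.14503365755081
tool shift [-0.0011  0.0005  0.0019] turn [-0.03 -0.1  -0.09]
```

View pics/w4.png

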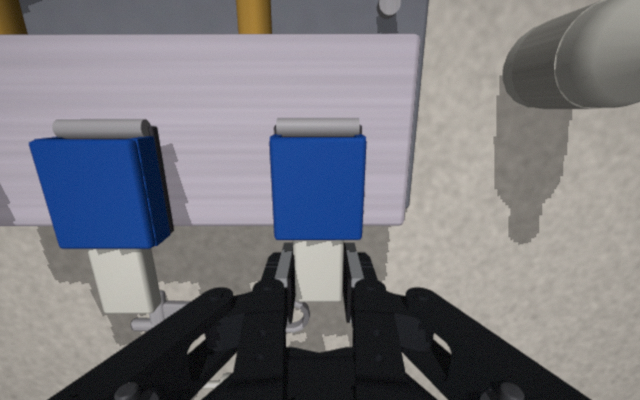

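```bash
cat > arc.py <<'E'
import numpy as np
r=np.array([-72,6.]);k=.6
def pose(th):
    t=np.radians(th);f=k*t
    tab=np.array([r[0]*np.cos(t)+r[1]*np.sin(t),-r[0]*np.sin(t)+r[1]*np.cos(t)])
    return tab+3*np.array([-np.sin(f),-np.cos(f)]),f
def path(ths):
    for a,b in zip(ths,ths[1:]):
        p,f=pose(a);q,g=pose(b);d=q-p
        X=np.array([np.cos(f),-np.sin(f)]);Z=np.array([-np.sin(f),-np.cos(f)])
        print(b,"x %.1f z %.1f mm turn y %.2f"%(d@X,d@Z,-np.degrees(g-f)), (q-pose(0)[0]).round(1))
if __name__=="__main__": path(np.arange(0,69,4))
E
python3 arc.py
```

```text
4 x 0.5 z -5.0 mm turn y -2.40 [0.5 5. ]
8 x 0.6 z -5.0 mm turn y -2.40 [ 1.3 10. ]
12 x 0.7 z -5.0 mm turn y -2.40 [ 2.4 14.9]
16 x 0.9 z -4.9 mm turn y -2.40 [ 3.9 19.7]
20 x 1.0 z -4.9 mm turn y -2.40 [ 5.8 24.3]
24 x 1.2 z -4.9 mm turn y -2.40 [ 7.9 28.9]
28 x 1.3 z -4.8 mm turn y -2.40 [10.4 33.2]
32 x 1.4 z -4.8 mm turn y -2.40 [13.1 37.4]
36 x 1.6 z -4.8 mm turn y -2.40 [16.2 41.4]
40 x 1.7 z -4.7 mm turn y -2.40 [19.5 45.1]
44 x 1.8 z -4.7 mm turn y -2.40 [23.  48.6]
48 x 2.0 z -4.6 mm turn y -2.40 [26.8 51.9]
52 x 2.1 z -4.5 mm turn y -2.40 [30.8 54.9]
56 x 2.2 z -4.5 mm turn y -2.40 [35.1 57.5]
60 x 2.3 z -4.4 mm turn y -2.40 [39.4 59.9]
64 x 2.5 z -4.3 mm turn y -2.40 [44. 62.]
68 x 2.6 z -4.3 mm turn y -2.40 [48.6 63.7]
```

Request:
send_rows([
  [255, [0.0005, 0, -0.005], [0, -2.4, 0]],
  [255, [0.0006, 0, -0.005], [0, -2.4, 0]],
  [255, [0.0007, 0, -0.005], [0, -2.4, 0]],
  [255, [0, 0, 0], [0, 0, 0]],
])

```text
t: 7.45
ee_pos: [0.5029, -0.142, 0.0904]
orientation: [0.993, -0.094, -0.063, -0.007]
wrist_force: [0.8, 3.9, -2.0]
grip_width: 0.0233
grip_force: 23.2
```

Request:
send_rows([
  [255, [0.0009, 0, -0.0049], [0, -2.4, 0]],
  [255, [0.001, 0, -0.0049], [0, -2.4, 0]],
  [255, [0.0012, 0, -0.0049], [0, -2.4, 0]],
  [255, [0.0013, 0, -0.0048], [0, -2.4, 0]],
  [255, [0, 0, 0], [0, 0, 0]],
])

```text
t: 7.95
ee_pos: [0.5101, -0.1435, 0.1083]
orientation: [0.985, -0.094, -0.146, -0.015]
wrist_force: [-0.7, 5.0, -1.0]
grip_width: 0.0235
grip_force: 23.0
```

Request:
send_rows([
  [255, [0.0014, 0, -0.0048], [0, -2.4, 0]],
  [255, [0.0016, 0, -0.0048], [0, -2.4, 0]],
  [255, [0.0017, 0, -0.0047], [0, -2.4, 0]],
  [255, [0.0018, 0, -0.0047], [0, -2.4, 0]],
  [255, [0.002, 0, -0.0046], [0, -2.4, 0]],
  [255, [0, 0, 0], [0, 0, 0]],
])

```text
t: 8.55
ee_pos: [0.5259, -0.1465, 0.127]
orientation: [0.964, -0.092, -0.249, -0.024]
wrist_force: [-1.5, 4.2, -1.5]
grip_width: 0.0236
grip_force: 22.7
```

Request:
send_rows([
  [255, [0.0021, 0, -0.0045], [0, -2.4, 0]],
  [255, [0.0022, 0, -0.0045], [0, -2.4, 0]],
  [255, [0.0023, 0, -0.0044], [0, -2.4, 0]],
  [255, [0.0025, 0, -0.0043], [0, -2.4, 0]],
  [255, [0, 0, 0], [0, 0, 0]],
  [255, [0, 0, 0], [0, 0, 0]],
])

```text
t: 9.15
ee_pos: [0.5426, -0.1498, 0.1374]
orientation: [0.94, -0.089, -0.327, -0.032]
wrist_force: [-2.0, 3.9, -3.9]
grip_width: 0.0237
grip_force: 22.3
```

```bash
python3 - <<'E'
from h import *
o=env.observe();p=np.array(o["ee_pos"]);q=np.array([.5009,-.1418,.0769]);ex=np.array([.9823,-.1874])
print(p.round(4),(p-q)[:2]@ex,p[2]-q[2],np.round(o["wrist_force"],1),o["grip_force"])
zt=R.from_quat(o["orientation"]).as_matrix()[:,2]
tab=np.array([p[:2]@ex,p[2]])-.003*np.array([zt[:2]@ex,zt[2]])
h=np.array([(np.array([.545,-.1505])@ex)+.026,.074]);d=tab-h
print("r",np.hypot(*d),"theta",np.degrees(np.arctan2(d[1],-d[0]))-np.degrees(np.arctan2(6,72)))
b=env.snapshot("scene");w=env.snapshot("wrist")
c=cv2.resize(b["frame"][150:300,180:390],(500,357),interpolation=2)
c=np.hstack([c,cv2.resize(w["frame"],(300,188))[:,:]]) if 0 else c
v=np.zeros((600,640,3),np.uint8);v[:400]=w["frame"];v[400:,:280]=cv2.resize(b["frame"][150:300,180:390],(280,200),interpolation=2)
v[400:,280:560]=cv2.resize(b["frame"][190:250,210:294],(280,200),interpolation=2)
cv2.imwrite("pics/o1.png",v[...,::-1])
E
```

```text
[ 0.5426 -0.1498  0.1374] 0.04249529997083825 0.06048647782480679 [-2.   3.9 -3.9] 22.319347858428955
r 0.07091193817682574 theta 63.212898679373254
```

View pics/o1.png

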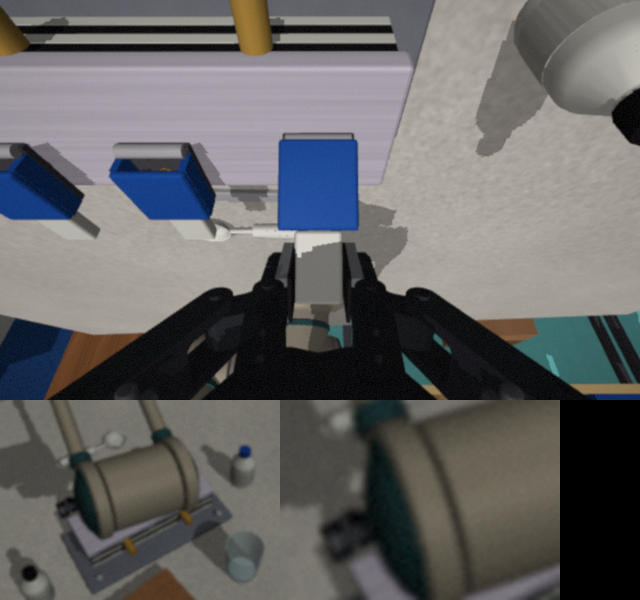

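```bash
python3 -c "
from h import *
print(env.finish_job())"
```

```text
the job is handed in; nothing more can be done
None
```

I tapped the right cap first, and its bolt was the loose one: it sank about 8 mm and stayed down. I handed the job in holding that cap open at about 63° by its tab, with the bolt still down by my last measurement, the other two caps never touched, and nothing seen to be disturbed.

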